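Point out what goes into a honey and lemon drink

TASK

Show a guest what goes into a honey and lemon drink: point down at the green mug, then the honey jar, then the lemon, each time holding the fingertips 2 to 5 cm above the middle of its top for about two seconds. After each one, the last included, raise the fingertips to at least 25 cm above the worktop, and travel at that height so that you point at nothing else on the way. Touch nothing at all, and finish with the hand raised.

Things in the scene. Friction and masses are not known exactly. Their poses are not given: they have to be found in the camera images.
- green_mug_top (a point): green mug, bowl 65 mm across, 52 mm high, loop handle on one side (91 mm over all); this point is the middle of its open mouth, at rim height; z axis up; loose, standing on the worktop (z = 0)
- honey_top (a point): honey jar: round glass jar of pale amber honey with a pale lid, 64 mm across, 96 mm high; this point is the middle of the top of its lid; z axis up; loose, standing on the worktop (z = 0)
- lemon_top (a point): yellow lemon lying on its side, 67 x 54 mm, 54 mm high; this point is the middle of its top; z axis up; loose, standing on the worktop (z = 0)
- white_cup_top (a point): bystander: white espresso cup, bowl 62 mm across, 55 mm high, loop handle on one side (90 mm over all); this point is the middle of its open mouth, at rim height; z axis up; loose, standing on the worktop (z = 0)
- spice_top (a point): bystander: spice jar with a red cap, 45 mm across, 106 mm high; this point is the middle of the top of its cap; z axis up; loose, standing on the worktop (z = 0)
- salt_top (a point): bystander: salt shaker, glass with a grey top, 44 mm across, 90 mm high; this point is the middle of its top; z axis up; loose, standing on the worktop (z = 0)
- tin_top (a point): bystander: green-and-gold food tin, 57 mm across, 72 mm high; this point is the middle of its top; z axis up; loose, standing on the worktop (z = 0)
Not all that is in view belongs to the job. Leave any pink look-alike of the part that bears lemon_top alone.

How it is judged:
By the outcome, as a careful person would: the job done as asked, in the order asked, and still so for the second after the job is handed in, with the robot touching nothing.
It also fails if it takes over 58 s, if anything falls off the work surface, if the arm or the gripper's body presses on something with over 40 N, if the wrist force passes 120 N, or if a joint passes its speed limit or range.

ROBOT

A 7-joint arm with a two-finger parallel gripper is mounted at the origin on a cart in front of the work surface, level with it; the furniture and walls round the work are solid. World frame = base frame: x ahead of the robot, y to its left, z up, the work surface at z = 0. Lengths are in m, angles in rad, forces in N, time in s.
With the tool pointing down it reaches from about 0.425 to 0.875 m from the base axis. Payload 4.7 kg.
Tool frame: the origin (TCP) lies on the centre line of the jaws, within the pads' length; the fingertips stand 17 mm ahead of it and the grasp point (between the pads) lies 2 mm behind it; z points along the fingers, y is the line along which they close (so a half turn about z gives the same grasp; the last joint's range is limited). The gripper opens to 87 mm and grips with 3 to 60 N. Pads are 19 mm wide; open, the fingers measure 117 mm over their backs; the gripper's body (75 mm by 190 mm) begins 51 mm behind the grasp point.
Start: joints at [0.014, 0.321, -0.07, 1.45, 0.023, 1.371, -0.057], TCP at [0.65, -0, 0.24] pointing down, gripper open.
Joint ranges: [-2.86, 2.86], [-0.3, 2.09], [-1.38, 1.24], [0.06, 2.45], [-1.56, 4.7], [0.09, 2.05], [-2.69, 2.69]. Speed limits (rad/s): [2.57, 2.57, 3.14, 3.14, 3.14, 3.14, 3.14].

INTERFACE

Orientations are given as a unit quaternion [x, y, z, w].
In Python, from workcell import env gives the robot as it stands. The module is installed in compiled form; this text tells all that it offers.
- The arm moves only by the shell command python3 -m pendant 'ROWS'. ROWS is JSON, a list of rows, each a list of 7 numbers: the shift along the world's x, y, z in units of 250 mm (1.0 is 250 mm), then the turn, a rotation vector about the world's x, y, z in units of pi rad (1.0 is pi rad), then the opening, from -1 (shut) to 1 (fully open). A call has 1 to 20 rows; each row is the pose to reach, as a shift and turn from the pose commanded when the call began, turning the shorter way round; what a row does not reach only later rows make up. A row lasts 1/12 s, in which the tool goes at most 41.7 mm and 7.16 degrees, less where a joint would pass 70% of its speed; a pose out of reach is approached as far as the arm can. A call with a number of a shift or a turn outside -1 to 1 is refused whole. A call with a gripper value outside its range is refused whole. The fingers move at their own pace and stop on an object; the grip force is fixed at half the most. Time passes only in rows, so rows that repeat a pose let the fingers close. It gives the time, the measured TCP pose, the force, the opening and the grip force at its end, in the units of the state.
- env.get_obs(): the state, without advancing time (a new reading comes with each control period).
- env.read_camera(name): name is "scene" or "side" or "wrist"; returns the picture (420x560x3 uint8, red, green, blue); there is no depth.
- env.get_calibration(name): a dict with "fovy" (degrees; the focal length in pixels is half the picture's height over the tangent of half this angle, whatever the lens; pixels are square), "cx", "cy" (the principal point, pixels), "distortion" ([k1, k2, p1, p2, k3] as OpenCV has them; the pictures are not rectified), "world_from_camera" (4x4, takes a point from camera to world coordinates). Camera axes: x right, y up, looking along -z (the intrinsics and any distortion apply to the point x, -y, -z); pixel columns grow to the right and rows downward; lengths in m; the calibration is good to about 2 mm. A picture is of the moment at which its call begins: read the wrist's pose just before it. get_calibration takes no time and is no camera call; for the wrist camera it gives the pose at the moment of the call.
- env.hand_in(): hands the job in; it is judged then, once.
The state is a dict: "clock": time; "qpos": joint angles; "joint_vel": joint speeds; "effort": joint torques, N m; "eef_pos": TCP position; "orientation": TCP orientation; "force": force on the tool from outside, world axes, zero at the start; "wrist_torque": the same for the moment, N m; "finger_gap": finger opening in m; "gripper_force": force on a finger pad.
Only numpy, scipy, OpenCV 4.12 (cv2) and the standard library are available. Lean on these libraries where they do the work, as an engineer would, in place of code of your own. Each camera call takes 0.05 s, during which the arm holds its last target. There are 200 camera calls.

## Working session

There is one attempt and no reset: what is moved stays moved. The work goes in short steps, Python scripts to look and compute and a shell command to move; the robot and the scene stay as the last step left them, time stands still between calls to the robot, and variables do not carry over. Pictures are saved under pics/ and viewed, at most 10 in all, crops included, and the job is handed in when it is done.

```bash
mkdir -p pics; cat > h.py <<'E'
import numpy as np, cv2
from workcell import env
def K(c,h=420):
    f=h/2/np.tan(np.radians(c["fovy"])/2); return np.array([[f,0,c["cx"]],[0,f,c["cy"]],[0,0,1]])
def ray(c,uv):
    p=cv2.undistortPoints(np.array([[uv]],float),K(c),np.array(c["distortion"],float))[0,0]
    T=np.array(c["world_from_camera"]); d=T[:3,:3]@np.array([p[0],-p[1],-1]); return T[:3,3],d/np.linalg.norm(d)
def atz(c,uv,z):
    o,d=ray(c,uv); return o+d*(z-o[2])/d[2]
def tri(rs):
    A=np.zeros((3,3));b=np.zeros(3)
    for o,d in rs:
        M=np.eye(3)-np.outer(d,d);A+=M;b+=M@o
    x=np.linalg.solve(A,b); return x,[np.linalg.norm((np.eye(3)-np.outer(d,d))@(x-o)) for o,d in rs]
def proj(c,X):
    T=np.linalg.inv(np.array(c["world_from_camera"])); p=T[:3,:3]@np.array(X)+T[:3,3]; p=p*[1,-1,-1]
    return cv2.projectPoints(p.reshape(1,1,3),np.zeros(3),np.zeros(3),K(c),np.array(c["distortion"],float))[0].ravel()
E
python3 - <<'E'
from h import *
for n in ["scene","side","wrist"]:
    c=env.get_calibration(n); im=env.read_camera(n); cv2.imwrite(f"pics/{n}0.png",im[:,:,::-1])
    print(n,c["fovy"],c["cx"],c["cy"],c["distortion"],np.round(c["world_from_camera"],3).tolist())
o=env.get_obs(); print(o["clock"],o["eef_pos"],o["orientation"])
E
```

```text
scene 56.49333526557495 286.58381500244565 216.77286934544253 [0.00241093 0.         0.         0.         0.        ] [[-0.811, 0.336, -0.479, 0.07], [-0.585, -0.452, 0.673, 0.603], [0.01, 0.826, 0.563, 0.569], [0.0, 0.0, 0.0, 1.0]]
side 43.133141075200406 273.195269430776 209.09435505834384 [-0.16017685  0.          0.          0.          0.        ] [[1.0, -0.005, -0.006, 0.466], [-0.003, 0.424, -0.906, -1.327], [0.007, 0.906, 0.424, 0.713], [0.0, 0.0, 0.0, 1.0]]
wrist 71.2776854558536 277.0440591591232 209.1469854665285 [-0.00216395  0.          0.          0.          0.        ] [[1.0, -0.0, 0.002, 0.65], [-0.0, 0.953, 0.302, 0.084], [-0.002, -0.302, 0.953, 0.383], [0.0, 0.0, 0.0, 1.0]]
0.15 [ 6.49609814e-01 -5.80177517e-05  2.38746750e-01] [ 7.07095088e-01  7.07118115e-01 -5.44682590e-04 -4.58965940e-04]
```

View pics/scene0.png

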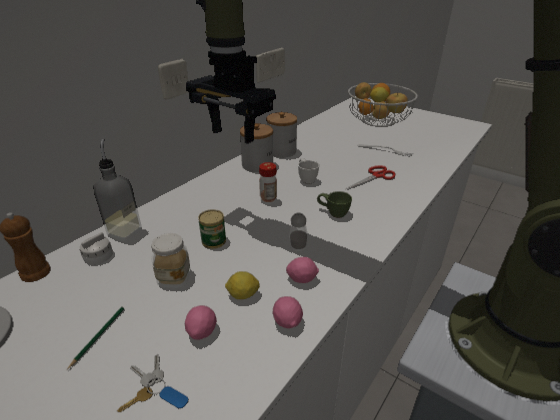

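View pics/side0.png

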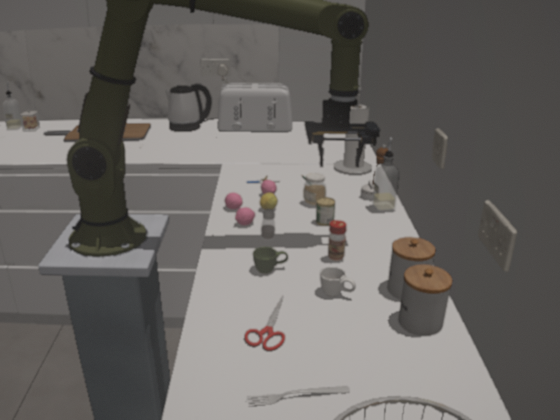

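View pics/wrist0.png

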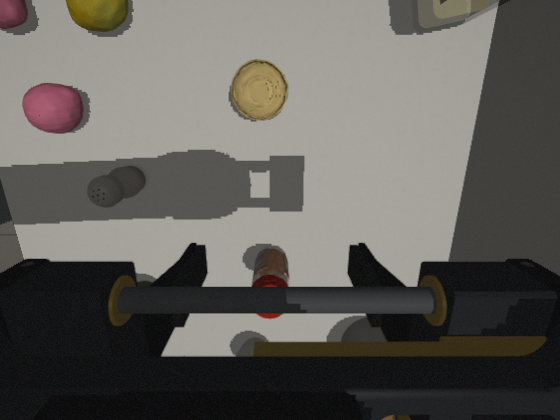

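Scene view: the green mug is at (340,204), the honey jar with its pale lid at (170,247), the yellow lemon at (242,284), and there are three pink look-alikes. In the side view they are at (265,260), (315,188) and (269,201). Next I'll enlarge each one in both views.

```bash
python3 - <<'E'
import cv2,numpy as np
rows=[]
for n,cs in (("scene",[(338,203),(170,256),(242,285)]),("side",[(268,260),(315,190),(269,205)])):
    im=cv2.imread(f"pics/{n}0.png"); r=[]
    for x,y in cs:
        w=26
        p=cv2.resize(im[y-w:y+w,x-w:x+w],(260,260),interpolation=cv2.INTER_CUBIC)
        p=np.clip(p.astype(float)*1.5,0,255).astype(np.uint8)
        for k in range(0,260,50): 
            cv2.putText(p,str(x-w+k//5),(k,8),0,.3,(0,0,255));cv2.putText(p,str(y-w+k//5),(0,k+8),0,.3,(255,0,0))
            cv2.line(p,(k,0),(k,260),(90,90,0),1);cv2.line(p,(0,k),(260,k),(90,90,0),1)
        r.append(p)
    rows.append(np.hstack(r))
cv2.imwrite("pics/m1.png",np.vstack(rows))
E
```

```text
(no output)
```

View pics/m1.png

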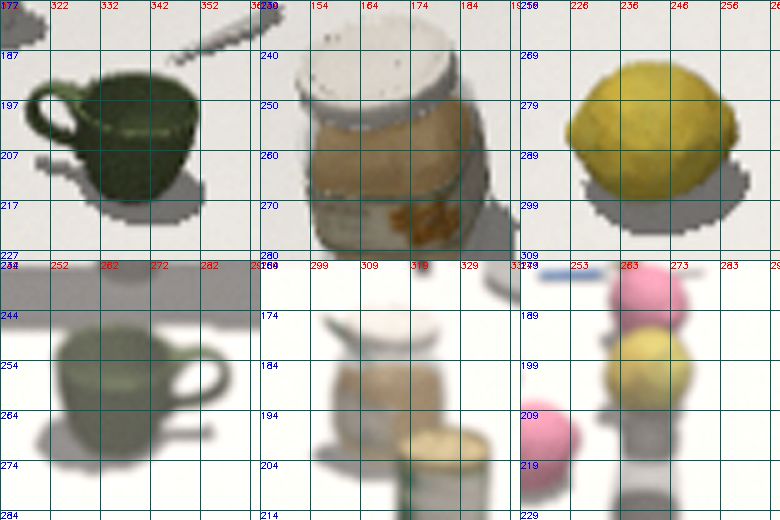

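The crops confirm the targets: dark green handled mug, amber honey jar with pale lid, and yellow lemon (the pink ones are the look-alikes). Pixels (scene / side): mug mouth (339.8,197.8)/(263.5,253), honey lid (167.2,242.4)/(313.4,176.5), lemon body centre (242.4,285)/(268.6,200.6).

```bash
python3 - <<'E'
from h import *
s=env.get_calibration("scene");d=env.get_calibration("side")
for n,a,b,z in (("mug",(339.8,197.8),(263.5,253),.052),("honey",(167.2,242.4),(313.4,176.5),.096),("lemon",(242.4,285),(268.6,200.6),.027)):
    x,e=tri([ray(s,a),ray(d,b)]); print(n,x.round(4),np.round(e,4),atz(s,a,z).round(4),atz(d,b,z).round(4),"r",np.hypot(*x[:2]).round(3))
E
```

```text
mug [ 0.4513 -0.1679  0.0498] [0.001 0.001] [ 0.4508 -0.1649  0.052 ] [ 0.4505 -0.1726  0.052 ] r 0.482
honey [0.6055 0.2476 0.0939] [0.0024 0.0024] [0.6066 0.2485 0.096 ] [0.6029 0.2376 0.096 ] r 0.654
lemon [0.461  0.1996 0.0281] [0.0006 0.0006] [0.461  0.1989 0.027 ] [0.4615 0.203  0.027 ] r 0.502
```

```bash
python3 -m pendant '[[0,0,0.36,0,0,0,-1],[0,0,0.36,0,0,0,-1],[0,0,0.36,0,0,0,-1],[-0.796,-0.668,0.36,0,0,0,-1],[-0.796,-0.668,0.36,0,0,0,-1],[-0.796,-0.668,0.36,0,0,0,-1],[-0.796,-0.668,0.36,0,0,0,-1],[-0.796,-0.668,0.36,0,0,0,-1],[-0.796,-0.668,0.36,0,0,0,-1],[-0.796,-0.668,0.36,0,0,0,-1],[-0.796,-0.668,0.36,0,0,0,-1],[-0.796,-0.668,0.36,0,0,0,-1],[-0.796,-0.668,0.36,0,0,0,-1],[-0.796,-0.668,0.36,0,0,0,-1],[-0.796,-0.668,0.36,0,0,0,-1]]'
python3 - <<'E'
from h import *
s=env.get_calibration("scene")
for n,uv in (("bottle base",(122,232)),("spice base",(268,198)),("salt base",(298,246)),("tin base",(213,240))): print(n,atz(s,uv,0).round(3))
b=atz(s,(122,225),0)
for z in (.1,.15,.2,.25,.3): print(z,proj(s,[b[0],b[1],z]).round())
o=env.get_obs(); print(o["eef_pos"],o["finger_gap"])
cv2.imwrite("pics/w1.png",env.read_camera("wrist")[:,:,::-1]);cv2.imwrite("pics/s1.png",env.read_camera("side")[:,:,::-1])
E
```

```text
clock: 1.4
eef_pos: [0.4519, -0.1658, 0.3292]
orientation: [0.706, 0.708, -0.0, -0.0]
force: [0.0, 0.2, -0.1]
finger_gap: 0.0014
gripper_force: 0.0
bottle base [0.835 0.214 0.   ]
spice base [ 0.649 -0.121  0.   ]
salt base [0.461 0.005 0.   ]
tin base [0.636 0.106 0.   ]
0.1 [112. 190.]
0.15 [107. 171.]
0.2 [101. 151.]
0.25 [ 95. 129.]
0.3 [ 89. 106.]
[ 0.4519467  -0.16577744  0.32918288] 0.0014489385463980784
```

View pics/w1.png

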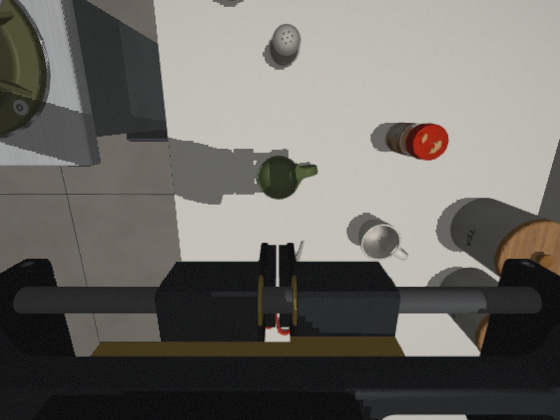

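The wrist view shows the mug's mouth centred at about (279.5,177), with the handle to its right; nothing tall is near it.

```bash
python3 - <<'E'
from h import *
c=env.get_calibration("wrist"); print(atz(c,(279.5,177),.052).round(4))
E
python3 -m pendant '[[0,0,-0.3,0,0,0,-1],[0,0,-0.6,0,0,0,-1],[0,0,-0.9,0,0,0,-1],[0,0,-0.9,0,0,0,-1],[0,0,-0.9,0,0,0,-1],[0,0,-0.9,0,0,0,-1],[0,0,-0.9,0,0,0,-1],[0,0,-0.9,0,0,0,-1]]'
python3 - <<'E'
from h import *
cv2.imwrite("pics/s2.png",cv2.resize(env.read_camera("side")[180:300,190:350,::-1],(800,600),interpolation=cv2.INTER_CUBIC))
E
```

```text
[ 0.455  -0.1661  0.052 ]
clock: 2.17
eef_pos: [0.4509, -0.1667, 0.1041]
orientation: [0.707, 0.707, -0.0, -0.001]
force: [0.1, 0.7, -0.6]
finger_gap: 0.0006
gripper_force: 0.0
```

View pics/s2.png

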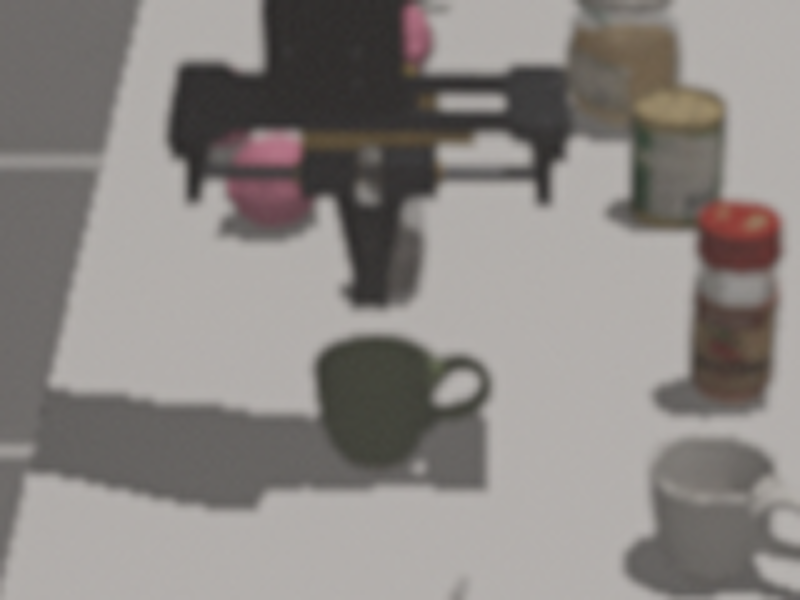

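The side crop shows the closed fingertips (372,300) centred over the mug's mouth (375,355), with clear air between. I'll hold, raise and go on to the honey.

```bash
python3 -m pendant '[[0,0,0,0,0,0,-1],[0,0,0,0,0,0,-1],[0,0,0,0,0,0,-1],[0,0,0,0,0,0,-1],[0,0,0,0,0,0,-1],[0,0,0,0,0,0,-1],[0,0,0,0,0,0,-1],[0,0,0,0,0,0,-1],[0,0,0,0,0,0,-1],[0,0,0,0,0,0,-1],[0,0,0,0,0,0,-1],[0,0,0,0,0,0,-1],[0,0,0,0,0,0,-1],[0,0,0,0,0,0,-1],[0,0,0,0,0,0,-1],[0,0,0,0,0,0,-1],[0,0,0,0,0,0,-1],[0,0,0,0,0,0,-1],[0,0,0,0,0,0,-1],[0,0,0,0,0,0,-1]]' && python3 -m pendant '[[0,0,0,0,0,0,-1],[0,0,0,0,0,0,-1],[0,0,0,0,0,0,-1],[0,0,0.9,0,0,0,-1],[0,0,0.9,0,0,0,-1],[0,0,0.9,0,0,0,-1],[0,0,0.9,0,0,0,-1],[0,0,0.9,0,0,0,-1],[0,0,0.9,0,0,0,-1],[0,0,0.9,0,0,0,-1],[0.31,0.83,0.9,0,0,0,-1],[0.31,0.83,0.9,0,0,0,-1],[0.31,0.83,0.9,0,0,0,-1],[0.31,0.83,0.9,0,0,0,-1],[0.31,0.83,0.9,0,0,0,-1],[0.31,0.83,0.9,0,0,0,-1],[0.31,0.83,0.9,0,0,0,-1]]' && python3 -m pendant '[[0.31,0.83,0,0,0,0,-1],[0.31,0.83,0,0,0,0,-1],[0.31,0.83,0,0,0,0,-1],[0.31,0.83,0,0,0,0,-1],[0.31,0.83,0,0,0,0,-1],[0.31,0.83,0,0,0,0,-1],[0.31,0.83,0,0,0,0,-1],[0.31,0.83,0,0,0,0,-1],[0.31,0.83,0,0,0,0,-1]]'
python3 - <<'E'
from h import *
c=env.get_calibration("wrist"); im=env.read_camera("wrist");np.save("c.npy",c,allow_pickle=True)
print(proj(c,[.606,.248,.096]),proj(c,[.461,.199,.027]))
cv2.imwrite("pics/w2.png",im[:,:,::-1])
E
```

```text
clock: 3.88
eef_pos: [0.451, -0.167, 0.1046]
orientation: [0.707, 0.707, 0.0, 0.0]
force: [0.1, -0.2, -0.9]
finger_gap: 0.0005
gripper_force: 0.0
clock: 5.3
eef_pos: [0.5285, 0.0457, 0.3277]
orientation: [0.704, 0.71, -0.0, -0.001]
force: [-1.0, -0.9, -0.3]
finger_gap: 0.0004
gripper_force: 0.0
clock: 6.05
eef_pos: [0.6064, 0.245, 0.329]
orientation: [0.708, 0.706, -0.001, 0.001]
force: [0.1, 0.5, 0.0]
finger_gap: 0.0004
gripper_force: 0.0
[276.84070326 181.02208758] [185.70656479 202.39458089]
```

View pics/w2.png

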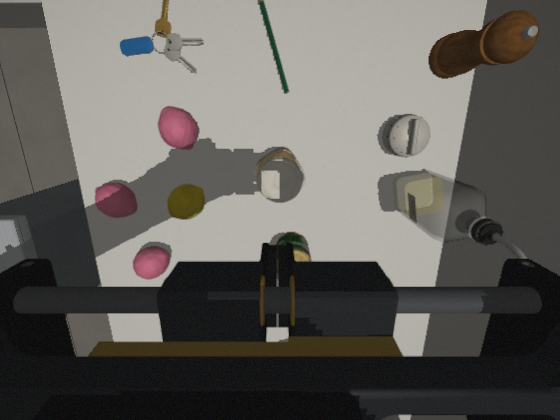

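The wrist view shows the honey lid centred at about (280,181) and the lemon at (186,201). My predictions were (277,181) and (186,202), so both are within about 2 mm. Going down on the honey and holding.

```bash
python3 -m pendant '[[0.006,0,-0.3,0,0,0,-1],[0.006,0,-0.6,0,0,0,-1],[0.006,0,-0.73,0,0,0,-1],[0.006,0,-0.73,0,0,0,-1],[0.006,0,-0.73,0,0,0,-1],[0.006,0,-0.73,0,0,0,-1],[0.006,0,-0.73,0,0,0,-1]]'
python3 - <<'E'
from h import *
a=env.read_camera("side")[120:220,250:380,::-1];b=env.read_camera("scene")[180:280,105:235,::-1]
cv2.imwrite("pics/s3.png",cv2.resize(np.hstack([a,b]),(780,300),interpolation=cv2.INTER_CUBIC))
E
```

```text
clock: 6.68
eef_pos: [0.6076, 0.2459, 0.1472]
orientation: [0.708, 0.706, -0.001, 0.0]
force: [0.9, -0.7, 0.7]
finger_gap: 0.0006
gripper_force: 0.0
```

View pics/s3.png

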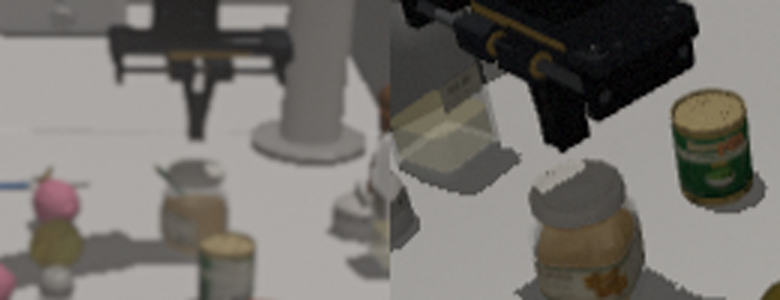

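Both crops show the fingertips centred over the lid with a gap of about 3.5 cm. I'll hold, raise, travel to the lemon and go down.

```bash
python3 -m pendant '[[0,0,0,0,0,0,-1],[0,0,0,0,0,0,-1],[0,0,0,0,0,0,-1],[0,0,0,0,0,0,-1],[0,0,0,0,0,0,-1],[0,0,0,0,0,0,-1],[0,0,0,0,0,0,-1],[0,0,0,0,0,0,-1],[0,0,0,0,0,0,-1],[0,0,0,0,0,0,-1],[0,0,0,0,0,0,-1],[0,0,0,0,0,0,-1],[0,0,0,0,0,0,-1],[0,0,0,0,0,0,-1],[0,0,0,0,0,0,-1],[0,0,0,0,0,0,-1],[0,0,0,0,0,0,-1],[0,0,0,0,0,0,-1],[0,0,0,0,0,0,-1],[0,0,0,0,0,0,-1]]' && python3 -m pendant '[[0,0,0,0,0,0,-1],[0,0,0,0,0,0,-1],[0,0,0.73,0,0,0,-1],[0,0,0.73,0,0,0,-1],[0,0,0.73,0,0,0,-1],[0,0,0.73,0,0,0,-1],[0,0,0.73,0,0,0,-1],[0,0,0.73,0,0,0,-1],[-0.588,-0.19,0.73,0,0,0,-1],[-0.588,-0.19,0.73,0,0,0,-1],[-0.588,-0.19,0.73,0,0,0,-1],[-0.588,-0.19,0.73,0,0,0,-1],[-0.588,-0.19,0.73,0,0,0,-1],[-0.588,-0.19,0.73,0,0,0,-1],[-0.588,-0.19,0.73,0,0,0,-1],[-0.588,-0.19,0.73,0,0,0,-1]]' && python3 -m pendant '[[0,0,-0.3,0,0,0,-1],[0,0,-0.6,0,0,0,-1],[0,0,-0.89,0,0,0,-1],[0,0,-0.89,0,0,0,-1],[0,0,-0.89,0,0,0,-1],[0,0,-0.89,0,0,0,-1],[0,0,-0.89,0,0,0,-1],[0,0,-0.89,0,0,0,-1]]'
python3 - <<'E'
from h import *
a=env.read_camera("side")[130:230,205:335,::-1];b=env.read_camera("scene")[220:320,177:307,::-1]
cv2.imwrite("pics/s4.png",cv2.resize(np.hstack([a,b]),(780,300),interpolation=cv2.INTER_CUBIC))
E
```

```text
clock: 8.45
eef_pos: [0.6075, 0.248, 0.1471]
orientation: [0.707, 0.707, 0.0, 0.0]
force: [-0.3, 0.1, -0.0]
finger_gap: 0.0003
gripper_force: 0.0
clock: 9.78
eef_pos: [0.4614, 0.2006, 0.329]
orientation: [0.707, 0.707, -0.0, -0.0]
force: [0.5, -0.4, -0.4]
finger_gap: 0.0005
gripper_force: 0.0
clock: 10.45
eef_pos: [0.4607, 0.2007, 0.1062]
orientation: [0.707, 0.707, -0.001, -0.001]
force: [0.8, -0.3, -0.2]
finger_gap: 0.0004
gripper_force: 0.0
```

View pics/s4.png

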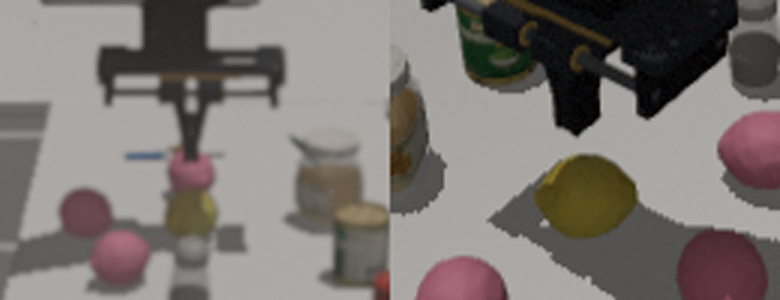

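The fingertips are centred over the yellow lemon with a clear gap in both views. I'll hold and raise.

```bash
python3 -m pendant '[[0,0,0,0,0,0,-1],[0,0,0,0,0,0,-1],[0,0,0,0,0,0,-1],[0,0,0,0,0,0,-1],[0,0,0,0,0,0,-1],[0,0,0,0,0,0,-1],[0,0,0,0,0,0,-1],[0,0,0,0,0,0,-1],[0,0,0,0,0,0,-1],[0,0,0,0,0,0,-1],[0,0,0,0,0,0,-1],[0,0,0,0,0,0,-1],[0,0,0,0,0,0,-1],[0,0,0,0,0,0,-1],[0,0,0,0,0,0,-1],[0,0,0,0,0,0,-1],[0,0,0,0,0,0,-1],[0,0,0,0,0,0,-1],[0,0,0,0,0,0,-1],[0,0,0,0,0,0,-1]]' && python3 -m pendant '[[0,0,0,0,0,0,-1],[0,0,0,0,0,0,-1],[0,0,0.9,0,0,0,-1],[0,0,0.9,0,0,0,-1],[0,0,0.9,0,0,0,-1],[0,0,0.9,0,0,0,-1],[0,0,0.9,0,0,0,-1],[0,0,0.9,0,0,0,-1],[0,0,0.9,0,0,0,-1],[0,0,0.9,0,0,0,-1],[0,0,0.9,0,0,0,-1],[0,0,0.9,0,0,0,-1]]' && python3 -c "
from workcell import env
print(env.get_obs()['eef_pos']); print(env.hand_in())"
```

```text
clock: 12.22
eef_pos: [0.4605, 0.2005, 0.1071]
orientation: [0.707, 0.707, 0.0, 0.0]
force: [-1.3, -0.9, -0.0]
finger_gap: 0.0004
gripper_force: 0.0
clock: 13.22
eef_pos: [0.4598, 0.2001, 0.3301]
orientation: [0.707, 0.707, -0.002, -0.001]
force: [0.3, -0.6, -0.1]
finger_gap: 0.0005
gripper_force: 0.0
[0.4597611  0.2000729  0.33008868]
the job is handed in; nothing more can be done
None
```

I pointed at the green mug, the honey jar and the lemon in that order, about 3.5 cm above each for about two seconds with no sign of contact; the job is handed in at about 13 s with the fingertips raised to about 31 cm, and no verdict came back.

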